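# Lift the snug stopper out of a reagent jar with the stopper lifter

### The job

Open the amber reagent jar for the class: stand the stopper lifter upright on its forked foot on the shelf and let go, then take it again by its black grip on top, hook its fork under the head of the blue stopper and pull straight up until the stopper pops out, without tipping, lifting or dragging the jar. Carry the stopper steadily across on the fork and set it down upright, wholly on the white tile, never touching it with the gripper and not dropping it. Leave the lifter standing upright on the bare shelf, and leave the beakers, porcelain funnel, plastic bottle and mortar where they are.

Things in the scene. Friction and masses are not known exactly. Their poses are not given: they have to be found in the camera images.
- lifter_back (a point): Stopper lifter (0.38 kg), a C-shaped steel tool: forked foot, straight back, black grip. Point on the back bar (20 mm wide across y, 8 thick), 45 mm above the foot's underside, where it can be pinched. Axes of all lifter points: z up the back from foot to grip, x the way tines and grip point, y across. At the start it lies back-up on its fork tips and grip end, z rising only 20.6 deg, x steeply down
- lifter_grip (a point): Lifter's grip, straight above the fork slot's middle, mid-section (flat sides 22 mm apart across y, 24 mm high). Foot underside 132 mm below it (-z), top face of tines 127 mm below; inner face of the back bar 54 mm behind (-x), end of the grip 70 mm ahead (+x; 24 mm wide there). Standing on its foot the lifter is 144 mm high and stable, so this point is then 132 mm up
- lifter_fork (a point): Middle of the lifter's fork slot, level with the top face of the tines. Foot: flat U-plate 5 mm thick, 76 mm wide, from 62 mm behind (-x, the back bar's outer face) to 25 mm ahead; slot 52 mm wide, open to +x, closed 28 mm behind this point; two tines 12 mm wide. The lifter's balance point is 27 mm behind (-x) and 64 mm above (z)
- jar: Amber glass wide-mouth reagent jar, loose and heavy (about 2.2 kg, full), 130 mm across, rim 110 mm high, bore 48 mm, rim 64 mm across. Origin at the centre of its underside, z up
- stopper_head (a point): Centre of the head disc of the blue stopper, z up. Head 76 mm across, 10 thick; below it a waist 40 across, 16 high; collar 60 across, 6 thick, sitting on the jar rim; plug 43 across at its widest, 32 long. The gap for the fork is 5 to 21 mm below this point. A sprung lip in the jar holds the plug: 8 to 16 N straight up frees it after about 8 mm; clear of the rim after 32 mm. 0.18 kg
- stopper_foot (a point): Centre of the flat end (32 mm across) of the stopper's plug, 59 mm below the head point and 54 mm below the head's underside. The stopper stands by itself on it. z up
- tile: White glazed tile 120 x 120 x 8 mm lying on the shelf. Origin at the centre of its underside, x and y along its sides
- buchner: White porcelain Buchner funnel standing upside down on its rim, 92 mm across, 132 mm high, bystander. Origin under its centre
- beaker_large: Glass beaker 90 mm across, 115 mm high, bystander. Origin under its centre
- beaker_small: Glass beaker 66 mm across, 125 mm high, nested in the large one, bystander. Origin under its centre
- wash_bottle: White plastic bottle with red cap, 66 mm across, 170 mm high, bystander. Origin under its centre
- mortar: White porcelain mortar with its pestle, 120 mm across, 100 mm high, bystander. Origin under its centre
Not all that is in view belongs to the job. Leave any red look-alike of the jar alone.

How it is judged:
On the way, in this order (a step that is already met when the one before it is completed fails the run):
1. the lifter stands upright on its foot on the shelf, let go by the gripper (angle between lifter_back's own z axis and vertical below 0.1 rad and height (world z) of lifter_back below 0.051 m and contact force between the fingers and lifter below 0.1 N), for 0.2 s.
2. the stopper hangs on the lifter's fork, clear of the jar's mouth, the lifter being held by its black grip (z of stopper_foot in the frame of jar above 0.111 m and contact force between lifter and stopper above 0.4 N and contact force between the fingers and lifter above 1 N and distance between the grasp point and lifter_grip below 0.06 m), for 0.1 s.
At the end, for the whole second after the job is handed in: Stopper upright (0.1 rad) and at rest, plug end wholly on the tile (centre within 42 mm of the tile centre along each side), clear of the lifter; lifter upright (0.1 rad) on its foot on the bare shelf; jar upright within 30 mm of its start; tile flat on the shelf (x of stopper_foot in the frame of tile between -0.042 and 0.042 m and y of stopper_foot in the frame of tile between -0.042 and 0.042 m and z of stopper_foot in the frame of tile between 0.005 and 0.011 m and angle between each of stopper_head, lifter_back's own z axis and vertical below 0.1 rad and linear speed of each of stopper, lifter, jar below 0.02 m/s and contact force between lifter and stopper below 0.1 N and height (world z) of lifter_back below 0.051 m and angle between jar's own z axis and vertical below 0.05 rad and distance of jar from where it was at the start of the episode below 0.03 m and height (world z) of tile below 0.004 m); the robot touches nothing.
It fails at once if the jar is tipped (over 0.12 rad), lifted (over 8 mm) or dragged (over 40 mm) (angle between jar's own z axis and vertical above 0.12 rad or height (world z) of jar above 0.008 m or distance of jar from where it was at the start of the episode above 0.04 m).
It fails at once if the gripper or arm touches the stopper (contact force between any of the fingers, the arm and stopper above 0.5 N).
It fails at once if the stopper is dropped or flung (faster than 0.9 m/s) or tipped over (more than 0.8 rad) (linear speed of stopper above 0.9 m/s or angle between stopper_head's own z axis and vertical above 0.8 rad).
It fails at once if a bystander is shifted by more than 40 mm or knocked over (distance of any of buchner, beaker_large, beaker_small, wash_bottle, mortar from where it was at the start of the episode above 0.04 m or angle between any of buchner, beaker_large, wash_bottle, mortar's own z axis and vertical above 0.5 rad).
It also fails if it takes over 72 s, if anything falls off the work surface, if the arm or the gripper's body presses on something with over 40 N, if the wrist force passes 120 N, or if a joint passes its speed limit or range.

### The arm

A 7-joint arm with a two-finger parallel gripper is mounted at the origin on the work surface. World frame = base frame: x ahead of the robot, y to its left, z up, the work surface at z = 0. Lengths are in m, angles in rad, forces in N, time in s.
With the tool pointing down it reaches from about 0.425 to 0.825 m from the base axis. Payload 3.6 kg.
Tool frame: the origin (TCP) lies between the finger pads; the fingertips stand 22 mm ahead of it and the grasp point (between the pads) lies 3 mm ahead of it; z points along the fingers, y is the line along which they close (so a half turn about z gives the same grasp; the last joint's range is limited). The gripper opens to 93 mm and grips with 3 to 60 N. Pads are 15 mm wide; open, the fingers measure 128 mm over their backs; the gripper's body (75 mm by 188 mm) begins 65 mm behind the grasp point.
Start: joints at [-0.026, 0.615, -0.013, 1.423, 0.008, 1.103, -0.04], TCP at [0.65, 0, 0.241] pointing down, gripper open.
Joint ranges: [-3.12, 3.12], [-0.3, 2.06], [-1.34, 1.32], [0.26, 2.42], [-1.36, 4.5], [0.01, 1.98], [-2.84, 2.84]. Speed limits (rad/s): [2.79, 2.79, 3.14, 3.14, 3.14, 3.14, 3.14].

### API

Orientations are given as a rotation vector (axis times angle).
In Python, from plant import arm gives the robot as it stands.
- The arm moves only by the tool move_arm, never from a script. Its argument "commands" is text: rows parted by semicolons, each of 7 numbers parted by spaces: the shift along the world's x, y, z in mm, then the turn, a rotation vector about the world's x, y, z in rad, then the closure, from 0 (fully open) to 1 (shut). In form: x y z rx ry rz grip; .... A call has 1 to 8 rows; each row is the pose to reach, as a shift and turn from the pose commanded when the call began; what a row does not reach only later rows make up. A row lasts 1/8 s, in which the tool goes at most 62.5 mm and 10.7 degrees, less where a joint would pass 70% of its speed; a pose out of reach is approached as far as the arm can. A call with a gripper value outside its range is refused whole. The fingers move at their own pace and stop on an object; "force" is the grip in N (left out, the last holds). Time passes only in rows, so rows that repeat a pose let the fingers close. It gives the time, the measured TCP pose, the force, the opening and the grip force at its end, in the units of the state.
- arm.sense(): the state, without advancing time (a new reading comes with each control period).
- arm.read_camera(name): name is "scene" or "side" or "wrist"; returns a dict with "pixels" (480x640x3 uint8, red, green, blue), "fovy" (degrees; the focal length in pixels is half the picture's height over the tangent of half this angle, whatever the lens; pixels are square), "cx", "cy" (the principal point, pixels), "eye" and "rotation" of the camera in the world. Camera axes: x right, y down, z forward; pixel columns grow to the right and rows downward; lengths in m; the calibration is good to about 2 mm. A picture is of the moment at which its call begins. There is no depth.
- arm.close_job(): hands the job in; it is judged then, once.
Trained networks look in a picture, given as the dict that the camera call returned (one of the last four; its "shot" number tells which), for a name from the list of things; names that differ only in an ending like _2 or _b are one class to them, and where a whole thing is asked for, a point or a joint stands for the part that bears it (a point fixed in the world has none). Each returns a list of dicts, best first, with "confidence" (0 to 1); they miss things now and then, are a little off and sometimes report something else, mostly with a low value. They report only what shows in the picture. A call takes as long as a camera call. They do not tell look-alikes from the thing itself.
- arm.silhouettes(picture, target): "mask" (480x640 bool, what is visible of it).
- arm.mark_of(picture, target): "at" ([x, y, z] in m, in the coordinates of the camera as it stood for that picture, good to about 4 mm: a listed point, or the origin of a listed thing).
The state is a dict: "time": time; "q": joint angles; "dq": joint speeds; "effort": joint torques, N m; "tcp_pos": TCP position; "orientation": TCP orientation; "ft_force": force on the tool from outside, world axes, zero at the start; "moment": the same for the moment, N m; "grip_width": opening from 0.0 (shut) to 1.0 (fully open); "finger_force": force on a finger pad.
Only numpy, scipy, OpenCV 4.12 (cv2) and the standard library are available. Lean on these libraries where they do the work, as an engineer would, in place of code of your own. Each camera call takes 0.05 s, during which the arm holds its last target. There are 200 camera calls.

## Working session

There is one attempt and no reset: what is moved stays moved. The work goes in short steps, Python scripts to look and compute and a tool call to move; the robot and the scene stay as the last step left them, time stands still between calls to the robot, and variables do not carry over. Pictures are saved under pics/ and viewed, at most 10 in all, crops included, and the job is handed in when it is done.

Besides the shell and the picture viewer there is one more tool, called in YAML: its name, and indented under it one key for each argument. move_arm: Moves the arm, as the interface text tells. Its arguments: {"type":"object","properties":{"commands":{"type":"string"},"force":{"type":"number"}},"required":["commands"]}

```bash
ls; mkdir -p pics; cat > h.py <<'E'
import numpy as np, cv2
from plant import arm
def shot(name,fn=None):
    p=arm.read_camera(name)
    if fn: cv2.imwrite('pics/'+fn,p['pixels'][:,:,::-1])
    return p
def world(p,c): return np.array(p['eye'])+np.array(p['rotation'])@np.array(c)
def marks(p,names,n=2):
    for t in names:
        for d in arm.mark_of(p,t)[:n]:
            print(t,round(d['confidence'],2),np.round(world(p,d['at']),4))
ALL="lifter_back lifter_grip lifter_fork jar stopper_head stopper_foot tile buchner beaker_large beaker_small wash_bottle mortar".split()
E
python3 - <<'E'
from h import *
for n in ['scene','side']:
    p=shot(n,n+'0.png'); print(n,np.round(p['eye'],3)); marks(p,ALL)
s=arm.sense(); print(s['time'],s['tcp_pos'],s['orientation'])
E
```

```text
pics
scene [ 1.179 -0.039  1.209]
lifter_back 0.72 [1.7483 0.531  1.779 ]
lifter_grip 0.64 [1.5549 0.3375 1.5855]
lifter_fork 0.64 [2.2606 1.0432 2.2912]
lifter_fork 0.57 [1.7315 0.5141 1.7621]
jar 0.65 [1.3195 0.1021 1.3501]
jar 0.56 [ 0.9139 -0.3035  0.9445]
stopper_head 0.96 [ 0.9853 -0.232   1.0159]
stopper_foot 0.62 [ 0.9462 -0.2711  0.9769]
stopper_foot 0.29 [1.7344 0.5171 1.7651]
tile 0.89 [2.2574 1.0401 2.2881]
buchner 0.8 [ 0.7583 -0.4591  0.7889]
beaker_large 0.95 [1.4847 0.2674 1.5153]
beaker_small 0.55 [1.482  0.2646 1.5126]
beaker_small 0.16 [2.7707 1.5533 2.8013]
wash_bottle 0.57 [ 1.1943 -0.023   1.225 ]
wash_bottle 0.37 [ 0.749  -0.4683  0.7797]
mortar 0.63 [2.7809 1.5636 2.8116]
side [-0.122 -0.851  1.22 ]
lifter_back 0.77 [-0.4521 -1.1813  0.8896]
lifter_grip 0.96 [-0.6899 -1.4191  0.6519]
lifter_grip 0.64 [-0.2145 -0.9437  1.1273]
lifter_fork 0.95 [-0.3886 -1.1178  0.9532]
jar 0.88 [-0.2159 -0.9451  1.1259]
jar 0.73 [-0.6849 -1.4141  0.6569]
stopper_head 0.86 [-0.2515 -0.9807  1.0903]
stopper_foot 0.59 [-0.2376 -0.9668  1.1042]
buchner 0.97 [-0.8848 -1.614   0.457 ]
buchner 0.25 [-0.2088 -0.938   1.1329]
beaker_large 0.98 [-1.1802 -1.9094  0.1616]
beaker_large 0.49 [-0.9547 -1.6839  0.3871]
beaker_small 0.31 [-0.2364 -0.9656  1.1054]
wash_bottle 0.86 [-0.9566 -1.6858  0.3851]
mortar 0.64 [-0.8415 -1.5707  0.5003]
1.3 [6.49963935e-01 2.31391951e-05 2.40627980e-01] [-2.22131903e+00 -2.22143455e+00  7.30290276e-05]
```

```bash
sed -i "s/np.array(p\['rotation'\])@np.array(c)/cv2.Rodrigues(np.array(p['rotation'],float))[0]@np.array(c)/" h.py
python3 - <<'E'
from h import *
for n in ['scene','side']:
    p=shot(n); print(n); marks(p,ALL)
E
```

```text
scene
lifter_back 0.56 [ 0.5061 -0.0298  0.0924]
lifter_grip 0.67 [ 0.6127 -0.0356  0.0728]
lifter_fork 0.97 [ 0.4916 -0.024   0.0231]
jar 0.78 [ 0.5439  0.3158 -0.0019]
jar 0.7 [0.2996 0.3342 0.004 ]
stopper_head 0.84 [0.5469 0.3134 0.1362]
stopper_head 0.67 [5.452e-01 3.147e-01 1.000e-04]
stopper_foot 0.63 [0.5478 0.3202 0.0782]
tile 0.74 [ 0.7869 -0.1686 -0.0014]
tile 0.58 [ 0.5229 -0.3213  0.002 ]
buchner 0.71 [7.901e-01 1.794e-01 2.000e-04]
buchner 0.56 [ 0.7605 -0.0083 -0.0026]
beaker_large 0.84 [ 0.7866 -0.1712 -0.0031]
beaker_small 0.62 [ 0.7857 -0.1674  0.009 ]
wash_bottle 0.95 [ 0.759  -0.0092  0.0025]
wash_bottle 0.62 [0.5478 0.3171 0.138 ]
mortar 0.95 [ 0.4982 -0.5431  0.0014]
side
lifter_back 0.87 [ 0.5078 -0.0291  0.1012]
lifter_grip 0.75 [ 0.6098 -0.035   0.0732]
lifter_fork 0.67 [ 0.4873 -0.029   0.0263]
jar 0.86 [0.5521 0.3193 0.0071]
jar 0.82 [0.2978 0.3353 0.0004]
stopper_head 0.65 [0.5407 0.3103 0.1397]
stopper_head 0.39 [ 0.4907 -0.0281  0.0263]
stopper_foot 0.58 [0.5467 0.3144 0.0785]
tile 0.63 [ 0.5231 -0.318   0.0046]
buchner 0.75 [0.7893 0.177  0.0024]
beaker_large 0.72 [ 0.7871 -0.1692  0.0044]
beaker_large 0.67 [0.5497 0.3163 0.0043]
beaker_small 0.49 [ 0.5103 -0.0287  0.0996]
wash_bottle 0.81 [ 0.7513 -0.0023 -0.0019]
mortar 0.92 [ 0.4943 -0.5479  0.0017]
```

View pics/scene0.png

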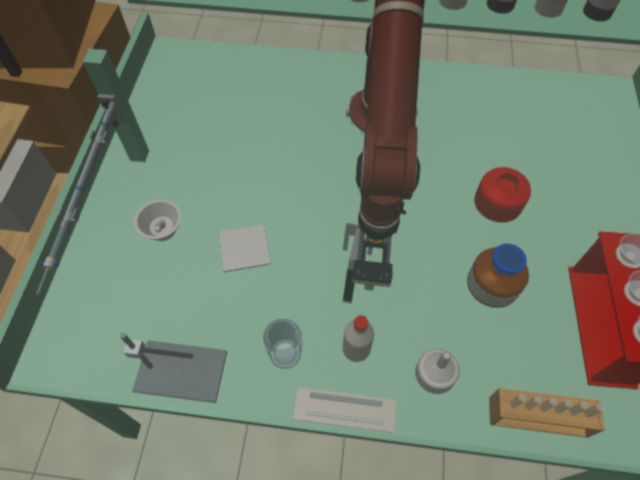

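View pics/side0.png

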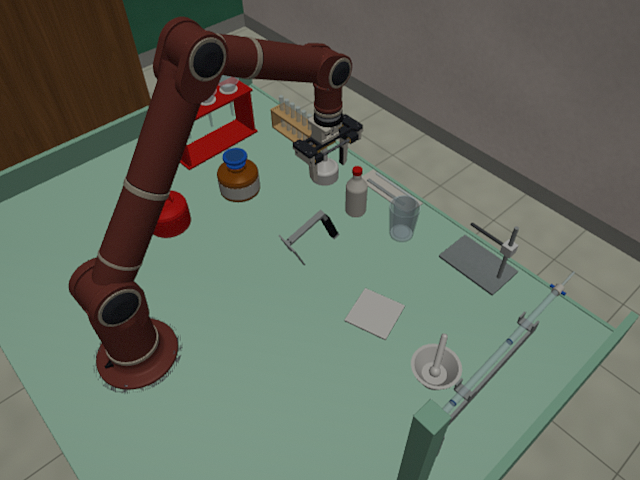

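move_arm:
  commands: "-40 -10 -10 0 0 0.19 0; -80 -20 -10 0 0 0.38 0; -130 -29 -10 0 0 0.57 0; -130 -29 -10 0 0 0.75 0; -130 -29 -10 0 0 0.94 0; -130 -29 -10 0 0 1.13 0; -130 -29 -10 0 0 1.32 0; -130 -29 -10 0 0 1.5 0"
  force: 50

```text
time: 3.6
tcp_pos: [0.5201, -0.0291, 0.2308]
orientation: [0.102, 3.139, -0.0]
ft_force: [0.6, -0.5, 0.3]
grip_width: 1.002
finger_force: 0.0
```

```bash
python3 - <<'E'
from h import *
p=shot('wrist','w1.png'); marks(p,ALL[:3])
p=shot('scene'); marks(p,ALL[:3],1)
p=shot('side'); marks(p,ALL[:3],1)
s=arm.sense(); print(s['time'],s['tcp_pos'],s['orientation'],s['q'],s['ft_force'])
E
```

```text
lifter_back 0.96 [ 0.5087 -0.0317  0.0897]
lifter_back 0.71 [ 0.5102 -0.0332  0.0947]
lifter_fork 0.8 [ 0.4934 -0.0264  0.0266]
lifter_back 0.9 [ 0.5082 -0.0333  0.1003]
lifter_grip 0.71 [ 0.6081 -0.0368  0.0706]
lifter_fork 0.58 [ 0.4892 -0.0279  0.0244]
4.2 [ 0.51999083 -0.02885061  0.23066922] [ 1.11458587e-01  3.13959210e+00 -1.76131156e-04] [ 0.30076503  0.45365361 -0.41914232  1.80035806  0.22378384  0.93434581
  1.28521809] [0.92280015 0.28366038 0.19181418]
```

View pics/w1.png

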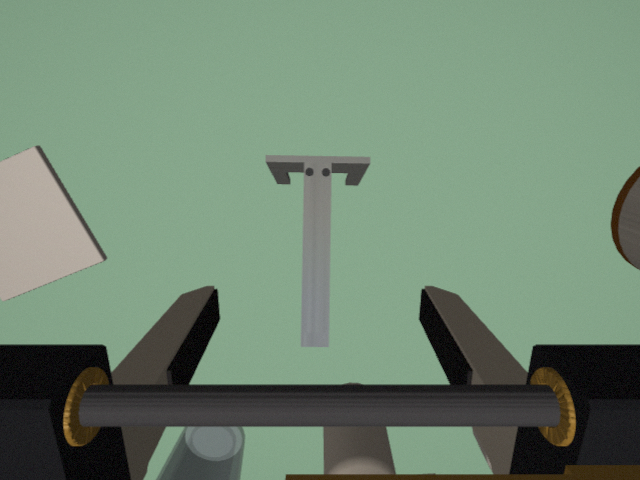

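move_arm:
  commands: "8 -1 -40 0.01 0.18 0 0; 15 -1 -84 0.02 0.35 0 0; 6 -1 -108 0.02 0.35 0 0; -3 -1 -131 0.02 0.35 0 0; -3 -1 -131 0.02 0.35 0 0; -3 -1 -131 0.02 0.35 0 1; -3 -1 -131 0.02 0.35 0 1; -3 -1 -131 0.02 0.35 0 1"
  force: 55

```text
time: 5.2
tcp_pos: [0.5177, -0.03, 0.1006]
orientation: [-0.099, -2.792, -0.011]
ft_force: [-0.3, -0.6, -0.5]
grip_width: 0.726
finger_force: 0.0
```

move_arm:
  commands: "0 0 0 0 0 0 1; 0 0 0 0 0 0 1; 0 0 0 0 0 0 1; 0 0 0 0 0 0 1; 0 0 0 0 0 0 1; 0 0 0 0 0 0 1; 0 0 0 0 0 0 1; 0 0 0 0 0 0 1"

```text
time: 6.2
tcp_pos: [0.5171, -0.0301, 0.0996]
orientation: [-0.099, -2.79, -0.01]
ft_force: [1.5, -0.5, 0.1]
grip_width: 0.207
finger_force: 55.0
```

move_arm:
  commands: "0 0 40 0 0 0 1; 10 0 80 -0.01 -0.17 0 1; 20 0 80 -0.025 -0.35 0 1; 30 0 80 -0.037 -0.53 0 1; 40 0 80 -0.05 -0.71 0 1; 45 0 80 -0.06 -0.88 0 1; 45 0 80 -0.073 -1.05 0 1; 45 0 80 -0.085 -1.208 0 1"

```text
time: 7.2
tcp_pos: [0.5305, -0.0377, 0.1549]
orientation: [0.091, 2.709, -0.092]
ft_force: [-0.3, -0.0, -3.6]
grip_width: 0.21
finger_force: 55.0
```

```bash
python3 - <<'E'
from h import *
for n in ['scene','side']:
    p=shot(n,n+'2.png'); marks(p,ALL[:3],2)
s=arm.sense(); print(s['time'],s['tcp_pos'],s['orientation'],s['q'],s['ft_force'],s['moment'])
E
```

```text
lifter_back 0.64 [ 0.5306 -0.0386  0.1439]
lifter_back 0.64 [ 0.7579 -0.0035 -0.002 ]
lifter_grip 0.76 [ 0.6171 -0.0431  0.2015]
lifter_fork 0.75 [ 0.5667 -0.0435  0.0827]
lifter_back 0.67 [ 0.533  -0.0398  0.1556]
lifter_grip 0.81 [ 0.6184 -0.0432  0.2018]
lifter_fork 0.86 [ 0.5632 -0.0422  0.0872]
7.6 [ 0.53383399 -0.03909276  0.15726977] [ 0.09617335  2.7029748  -0.08841831] [ 0.10592561  0.44262554 -0.16347079  2.20879634  1.20560244  0.16952399
  0.30710662] [ 1.27022645 -0.3816504  -3.49817371] [0.23937364 0.76296447 0.01720079]
```

View pics/side2.png

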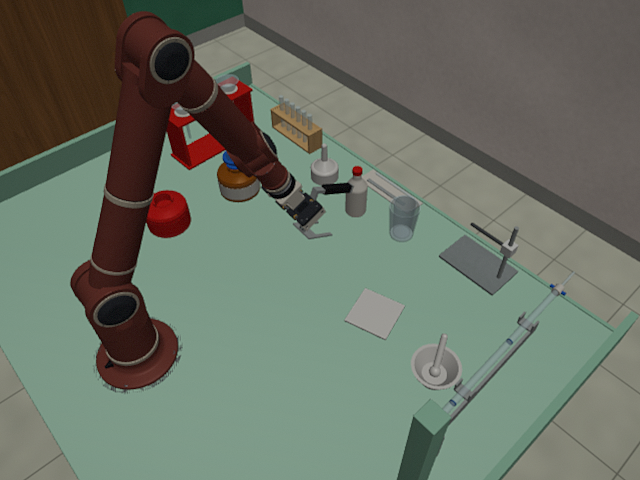

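```bash
python3 - <<'E'
from h import *
from scipy.spatial.transform import Rotation as R
s=arm.sense()
R0=R.from_rotvec([-.099,-2.79,-.01]); G=R.from_rotvec([-0.085,-1.208,0])*R0
C=R.from_rotvec(s['orientation'])
print((G*C.inv()).as_rotvec(), (C*R0.inv()).as_rotvec())
E
```

```text
[ 0.01126745 -0.4253495   0.01693601] [-0.09938926 -0.78223082  0.00964147]
```

move_arm:
  commands: "10 2 0 0 -0.07 0 1; 20 4 0 0 -0.14 0.01 1; 30 6 0 0 -0.21 0.01 1; 35 8 0 0.01 -0.28 0.01 1; 40 8 0 0.01 -0.35 0.02 1; 40 8 0 0.01 -0.425 0.02 1; 40 8 0 0.01 -0.425 0.02 1; 40 8 0 0.01 -0.425 0.02 1"

```text
time: 8.6
tcp_pos: [0.5739, -0.0312, 0.1571]
orientation: [0.08, 2.281, -0.044]
ft_force: [0.7, -0.4, -2.6]
grip_width: 0.212
finger_force: 55.0
```

```bash
cat > rem.py <<'E'
from h import *
from scipy.spatial.transform import Rotation as R
s=arm.sense()
R0=R.from_rotvec([-.099,-2.79,-.01]); G=R.from_rotvec([-0.085,-1.208,0])*R0
C=R.from_rotvec(s['orientation'])
print('rem',np.round((G*C.inv()).as_rotvec(),3),s['tcp_pos'],np.round(s['q'],2),s['time'],s['ft_force'])
E
python3 rem.py
```

```text
rem [ 0.003 -0.002 -0.003] [ 0.57392933 -0.03120318  0.15713588] [ 0.44  0.66 -0.68  2.42  2.58  0.84 -0.98] 8.6 [ 0.74010103 -0.3925808  -2.63833335]
```

```bash
python3 - <<'E'
from h import *
for n in ['scene','side']:
    p=shot(n); marks(p,ALL[:3],1)
E
```

```text
lifter_back 0.97 [ 0.5755 -0.0356  0.1506]
lifter_grip 0.64 [ 0.6343 -0.0342  0.2388]
lifter_fork 0.9 [ 0.633  -0.0361  0.1042]
lifter_back 0.61 [ 0.6316 -0.0354  0.1086]
lifter_grip 0.92 [ 0.6335 -0.0317  0.2365]
lifter_fork 0.98 [ 0.6315 -0.0367  0.1085]
```

move_arm:
  commands: "0 0 -25 0 0 0 1; 0 0 -50 0 0 0 1; 0 0 -75 0 0 0 1; 0 0 -92 0 0 0 1; 0 0 -95 0 0 0 1; 0 0 -98 0 0 0 1; 0 0 -98 0 0 0 1"

```text
time: 9.88
tcp_pos: [0.582, -0.031, 0.0609]
orientation: [0.078, 2.281, -0.045]
ft_force: [-0.1, 0.1, -2.5]
grip_width: 0.21
finger_force: 55.0
```

```bash
python3 rem.py
```

```text
rem [ 0.004 -0.002 -0.004] [ 0.58195514 -0.03101019  0.06090561] [ 0.72  1.34 -1.34  2.42  2.43  1.5  -0.35] 9.875 [-0.09228379  0.09851681 -2.46766701]
```

move_arm:
  commands: "2 0 -2 0 0 0 1; 3 0 -4 0 0 0 1; 3 0 -5 0 0 0 1; 3 0 -5 0 0 0 1"

```text
time: 10.38
tcp_pos: [0.5846, -0.0313, 0.0546]
orientation: [0.08, 2.282, -0.043]
ft_force: [0.8, -0.1, -1.3]
grip_width: 0.214
finger_force: 55.0
```

```bash
python3 rem.py; python3 - <<'E'
from h import *
for n in ['scene','side']:
    p=shot(n); marks(p,ALL[:3]+['wash_bottle'],1)
E
```

```text
rem [ 0.003 -0.003 -0.003] [ 0.58456771 -0.03126475  0.054614  ] [ 0.72  1.36 -1.34  2.41  2.44  1.49 -0.35] 10.375 [ 0.77537413 -0.06672484 -1.28911812]
lifter_back 0.93 [ 0.5866 -0.032   0.047 ]
lifter_grip 0.61 [ 0.6467 -0.0349  0.1337]
lifter_fork 0.79 [ 0.6441 -0.0363  0.0044]
wash_bottle 0.58 [ 7.564e-01 -5.900e-03  3.000e-04]
lifter_back 0.61 [ 0.587  -0.0314  0.0494]
lifter_grip 0.77 [ 0.6453 -0.0314  0.1356]
lifter_fork 0.59 [0.5474 0.3137 0.0823]
wash_bottle 0.88 [ 0.7515 -0.0012  0.0008]
```

move_arm:
  commands: "0 0 -1 0 0 0 1; 0 0 -1 0 0 0 0.5; 0 0 -1 0 0 0 0.5; 0 0 -1 0 0 0 0.5; 0 0 -1 0 0 0 0.5; 0 0 -1 0 0 0 0.5; 0 0 -1 0 0 0 0.5"

```text
time: 11.75
tcp_pos: [0.5843, -0.0312, 0.0531]
orientation: [0.079, 2.284, -0.043]
ft_force: [0.2, 0.1, 0.3]
grip_width: 0.498
finger_force: 0.0
```

```bash
python3 rem.py; python3 - <<'E'
from h import *
for n in ['scene','side']:
    p=shot(n); marks(p,ALL[:3],1)
E
```

```text
rem [ 0.002 -0.005 -0.003] [ 0.58426313 -0.03115339  0.05305594] [ 0.72  1.36 -1.33  2.41  2.45  1.49 -0.35] 11.75 [0.17407604 0.10784789 0.26788261]
lifter_back 0.85 [ 0.5871 -0.0328  0.0453]
lifter_grip 0.92 [ 0.6462 -0.0329  0.1366]
lifter_fork 0.73 [ 0.6449 -0.0333  0.0071]
lifter_back 0.57 [ 0.5868 -0.0314  0.052 ]
lifter_grip 0.74 [ 0.6426 -0.0321  0.1372]
lifter_fork 0.7 [ 7.558e-01  3.000e-04 -8.000e-04]
```

move_arm:
  commands: "-15 1 13 0 0 0 0.5; -30 2 26 0 0 0 0.3; -45 2 39 0 0 0 0; -45 2 80 0 0.05 0 0; -45 2 130 0.01 0.15 0 0; -45 2 180 0.02 0.3 0 0; -45 2 220 0.03 0.45 0 0; -45 2 240 0.04 0.6 0 0"

```text
time: 13.15
tcp_pos: [0.5383, -0.0476, 0.2532]
orientation: [0.119, 2.726, -0.124]
ft_force: [0.9, -1.5, -0.6]
grip_width: 1.002
finger_force: 0.0
```

```bash
cat > down.py <<'E'
from h import *
from scipy.spatial.transform import Rotation as R
import sys
h=float(sys.argv[1]) if len(sys.argv)>1 else -0.07   # lifter heading
s=arm.sense()
# tool down, tool y along lateral axis
y=np.array([-np.sin(h),np.cos(h),0])
z=np.array([0,0,-1]); C=R.from_rotvec(s['orientation'])
if C.as_matrix()[:,1]@y<0: y=-y
G=R.from_matrix(np.c_[np.cross(y,z),y,z])
print('rem',np.round((G*C.inv()).as_rotvec(),3),np.round(s['tcp_pos'],4),np.round(s['q'],2),s['time'],np.round(s['ft_force'],1))
E
python3 down.py
```

```text
rem [0.104 0.407 0.017] [ 0.5383 -0.0476  0.2532] [ 0.85  0.58 -1.31  2.04  1.13  0.88  0.43] 13.15 [ 0.9 -1.5 -0.6]
```

move_arm:
  commands: "10 3 20 0.02 0.08 0 0; 25 6 40 0.04 0.16 0 0; 45 9 45 0.06 0.24 0.01 0; 65 12 45 0.08 0.32 0.01 0; 85 14 45 0.1 0.41 0.02 0; 107 15 45 0.1 0.41 0.02 0; 107 15 45 0.1 0.41 0.02 0; 107 15 45 0.1 0.41 0.02 0"

```text
time: 14.15
tcp_pos: [0.6455, -0.0316, 0.2973]
orientation: [-0.103, -3.14, 0.003]
ft_force: [0.2, -0.9, -0.7]
grip_width: 1.001
finger_force: 0.0
```

```bash
python3 down.py; python3 - <<'E'
from h import *
p=shot('wrist','w3.png'); marks(p,ALL[:3],2)
for n in ['scene','side']:
    p=shot(n); marks(p,ALL[:3],1)
E
```

```text
rem [ 0.002 -0.    -0.004] [ 0.6455 -0.0316  0.2973] [ 0.57  0.81 -1.2   1.33  0.75  1.48  0.93] 14.15 [ 0.2 -0.9 -0.7]
lifter_back 0.86 [ 0.589  -0.0293  0.0423]
lifter_grip 0.88 [ 0.6455 -0.0329  0.1318]
lifter_back 0.77 [ 0.5883 -0.0334  0.045 ]
lifter_grip 0.76 [ 0.6446 -0.036   0.1366]
lifter_fork 0.92 [ 0.6455 -0.0349  0.0062]
lifter_back 0.97 [ 0.5886 -0.0327  0.0504]
lifter_grip 0.71 [ 0.6462 -0.0336  0.1343]
```

View pics/w3.png

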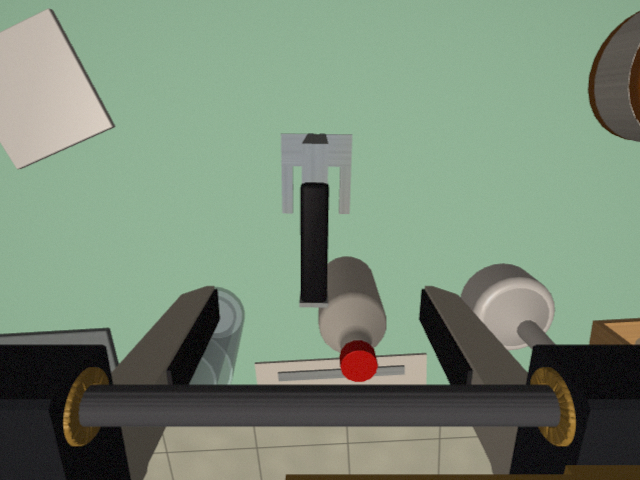

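move_arm:
  commands: "0 -2 -50 0 0 0 0; 0 -2 -100 0 0 0 0; 0 -2 -145 0 0 0 0.3; 0 -2 -162 0 0 0 0.5; 0 -2 -162 0 0 0 1; 0 -2 -162 0 0 0 1; 0 -2 -162 0 0 0 1; 0 -2 -162 0 0 0 1"
  force: 60

```text
time: 15.75
tcp_pos: [0.647, -0.0338, 0.1365]
orientation: [0.106, 3.137, -0.002]
ft_force: [0.2, 0.7, -0.5]
grip_width: 0.407
finger_force: 0.0
```

move_arm:
  commands: "0 0 0 0 0 0 1; 0 0 0 0 0 0 1; 0 0 0 0 0 0 1; 0 0 0 0 0 0 1; 0 0 0 0 0 0 1; 0 0 0 0 0 0 1"

```text
time: 16.5
tcp_pos: [0.6468, -0.0344, 0.1355]
orientation: [0.106, 3.139, -0.003]
ft_force: [1.1, -2.4, 1.9]
grip_width: 0.234
finger_force: 60.0
```

```bash
python3 down.py; python3 - <<'E'
from h import *
for n in ['scene','side']:
    p=shot(n); marks(p,['lifter_fork','stopper_head','jar','tile'],2)
E
```

```text
rem [ 0.002  0.001 -0.002] [ 0.6468 -0.0344  0.1355] [ 0.56  0.97 -1.1   1.53  0.9   1.22  0.81] 16.5 [ 1.1 -2.4  1.9]
lifter_fork 0.62 [ 0.6439 -0.0363  0.0033]
lifter_fork 0.28 [0.5476 0.3174 0.14  ]
stopper_head 0.81 [0.5485 0.3163 0.1386]
jar 0.9 [0.5467 0.3161 0.003 ]
jar 0.78 [ 0.3009  0.3318 -0.0011]
tile 0.62 [ 0.7863 -0.168   0.0069]
tile 0.58 [ 5.205e-01 -3.193e-01 -5.000e-04]
lifter_fork 0.87 [ 0.6429 -0.038   0.0067]
lifter_fork 0.45 [ 0.7864 -0.1691  0.0058]
stopper_head 0.94 [0.5423 0.3124 0.1391]
stopper_head 0.33 [ 0.7876 -0.1703  0.0059]
jar 0.77 [0.2988 0.3387 0.0038]
jar 0.76 [0.5509 0.3184 0.0046]
tile 0.96 [ 0.5234 -0.3182  0.002 ]
```

move_arm:
  commands: "0 0 40 0 0 0 1; -10 10 90 0 0 0.06 1; -40 60 121 0 0 0.15 1; -75 120 121 0 0 0.25 1; -110 180 121 0 0 0.36 1; -145 240 121 0 0 0.48 1; -168 285 121 0 0 0.56 1; -178 305 121 0 0 0.593 1"

```text
time: 18.0
tcp_pos: [0.464, 0.2744, 0.2555]
orientation: [0.829, -3.028, -0.002]
ft_force: [1.1, -0.0, -3.3]
grip_width: 0.227
finger_force: 60.0
```

```bash
python3 down.py 0.523; python3 - <<'E'
from h import *
for n in ['scene','side','wrist']:
    p=shot(n,n+'4.png'); print(n);marks(p,ALL[:3]+['stopper_head','jar'],2)
E
python3 down.py 0.523
```

```text
rem [-0.    -0.003 -0.011] [0.464  0.2744 0.2555] [ 0.15  0.73 -1.28  1.7   0.73  1.28  0.81] 18.0 [ 1.1 -0.  -3.3]
scene
lifter_back 0.95 [0.4132 0.2429 0.1685]
lifter_grip 0.58 [0.4644 0.2749 0.2563]
lifter_fork 0.81 [0.4625 0.2772 0.1242]
lifter_fork 0.52 [0.5499 0.3174 0.0775]
stopper_head 0.83 [0.5481 0.3193 0.1399]
jar 0.69 [ 0.5488  0.3125 -0.0019]
jar 0.66 [0.3021 0.3346 0.0023]
side
lifter_back 0.64 [0.4153 0.2399 0.17  ]
lifter_fork 0.56 [0.4626 0.2665 0.1238]
stopper_head 0.65 [0.5428 0.3108 0.1405]
stopper_head 0.5 [ 5.214e-01 -3.187e-01 -4.000e-04]
jar 0.92 [0.5479 0.3207 0.004 ]
jar 0.58 [0.298  0.3366 0.0023]
wrist
lifter_back 0.67 [0.4179 0.2421 0.1598]
lifter_grip 0.78 [0.469  0.2722 0.2492]
lifter_grip 0.41 [ 7.878e-01  1.771e-01 -3.000e-04]
jar 0.97 [0.2979 0.3369 0.0031]
rem [ 0.001  0.001 -0.003] [0.4685 0.271  0.2563] [ 0.15  0.73 -1.28  1.7   0.73  1.28  0.81] 18.9 [-0.1  0.7 -3.7]
```

View pics/wrist4.png

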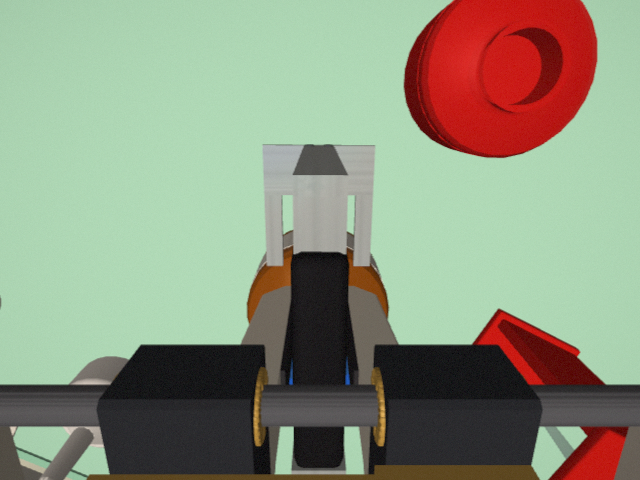

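move_arm:
  commands: "10 6 1 0 0 0 1; 22 13 1 0 0 0 1; 35 20 1 0 0 0 1; 48 28 1 0 0 0 1; 60 35 1 0 0 0 1; 70 40 1 0 0 0 1; 76 44 1 0 0 0 1; 78 45 1 0 0 0 1"

```text
time: 19.9
tcp_pos: [0.5467, 0.3163, 0.2572]
orientation: [-0.816, 3.033, -0.001]
ft_force: [-0.7, 0.0, -2.8]
grip_width: 0.235
finger_force: 60.0
```

```bash
python3 - <<'E'
from h import *
for n in ['scene','side','wrist']:
    p=shot(n,n+'5.png'); print(n);marks(p,ALL[:3]+['stopper_head','jar'],1)
a=cv2.imread('pics/scene5.png')[190:330,430:570]; b=cv2.imread('pics/side5.png')[110:250,170:310]
cv2.imwrite('pics/crop5.png',np.hstack([cv2.resize(x,(400,400),interpolation=cv2.INTER_CUBIC) for x in (a,b)]))
E
python3 down.py 0.523
```

```text
scene
lifter_grip 0.91 [0.5499 0.3152 0.2566]
lifter_fork 0.7 [0.548  0.3165 0.1263]
stopper_head 0.9 [0.5476 0.3154 0.1379]
jar 0.92 [0.299  0.3344 0.0007]
side
lifter_fork 0.74 [0.5431 0.3143 0.1306]
stopper_head 0.52 [0.5432 0.3126 0.1369]
jar 0.85 [0.5496 0.321  0.0031]
wrist
lifter_back 0.64 [0.4962 0.287  0.1619]
lifter_grip 0.58 [0.5439 0.318  0.2516]
rem [ 0.001  0.001 -0.003] [0.5465 0.3161 0.2573] [ 0.02  0.84 -1.21  1.44  0.78  1.4   0.89] 20.8 [ 0.   0.1 -3.5]
```

View pics/crop5.png

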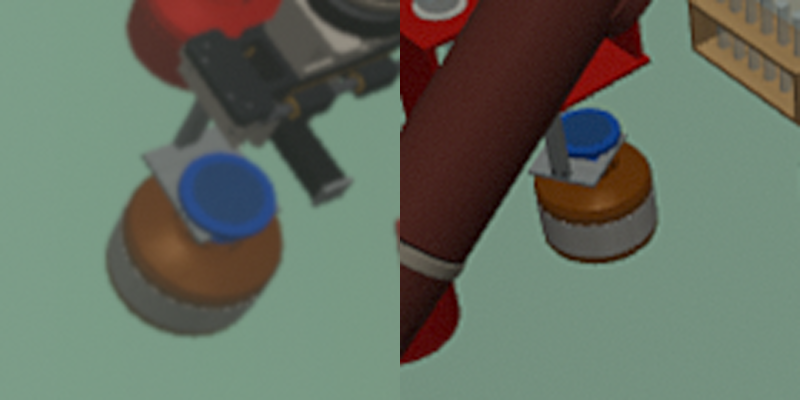

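move_arm:
  commands: "0 0 3 0 0 0 1; 0 0 5 0 0 0 1; 0 0 7 0 0 0 1; 0 0 9 0 0 0 1; 0 0 11 0 0 0 1; 0 0 12 0 0 0 1; 0 0 13 0 0 0 1; 0 0 14 0 0 0 1"

```text
time: 21.8
tcp_pos: [0.5465, 0.3161, 0.2723]
orientation: [-0.816, 3.032, -0.002]
ft_force: [-0.8, -0.5, -5.2]
grip_width: 0.233
finger_force: 60.0
```

move_arm:
  commands: "0 0 1 0 0 0 1; 0 0 2 0 0 0 1; 0 0 4 0 0 0 1; 0 0 6 0 0 0 1; 0 0 8 0 0 0 1; 0 0 11 0 0 0 1; 0 0 14 0 0 0 1; 0 0 17 0 0 0 1"

```text
time: 22.8
tcp_pos: [0.5465, 0.3161, 0.2885]
orientation: [-0.816, 3.033, -0.002]
ft_force: [-0.2, 0.2, -5.7]
grip_width: 0.234
finger_force: 60.0
```

```bash
python3 - <<'E'
from h import *
for n in ['scene','side']:
    p=shot(n); print(n);marks(p,['lifter_grip','lifter_fork','stopper_head','stopper_foot','jar'],1)
E
python3 down.py 0.523
```

```text
scene
lifter_grip 0.73 [0.5476 0.315  0.2893]
lifter_fork 0.74 [0.5461 0.3151 0.1586]
stopper_head 0.9 [0.5482 0.3179 0.1615]
stopper_foot 0.95 [0.5492 0.3189 0.1073]
jar 0.95 [0.3008 0.3342 0.0012]
side
lifter_fork 0.77 [0.544  0.318  0.1583]
stopper_head 0.84 [0.5463 0.3118 0.1657]
stopper_foot 0.53 [0.5486 0.314  0.1064]
jar 0.73 [0.5514 0.3189 0.005 ]
rem [ 0.001  0.001 -0.003] [0.5465 0.316  0.2882] [ 0.02  0.81 -1.22  1.39  0.76  1.45  0.92] 23.4 [-0.2  0.  -5. ]
```

move_arm:
  commands: "0 0 4 0 0 0 1; 0 0 10 0 0 0 1; 0 0 18 0 0 0 1; 0 0 26 0 0 0 1; 0 0 33 0 0 0 1; 0 0 38 0 0 0 1; 0 0 40 0 0 0 1; 0 0 40 0 0 0 1"

```text
time: 24.4
tcp_pos: [0.5465, 0.316, 0.3283]
orientation: [-0.816, 3.033, -0.002]
ft_force: [-0.5, 0.0, -4.9]
grip_width: 0.236
finger_force: 60.0
```

move_arm:
  commands: "0 -4 0 0 0 -0.01 1; 0 -12 0 0 0 -0.03 1; 0 -24 0 0 0 -0.06 1; 0 -40 0 0 0 -0.09 1; 0 -60 0 0 0 -0.12 1; 0 -82 0 0 0 -0.15 1; 0 -105 0 0 0 -0.18 1; 0 -128 0 0 0 -0.21 1"

```text
time: 25.4
tcp_pos: [0.5465, 0.1859, 0.3284]
orientation: [-0.489, 3.102, -0.004]
ft_force: [0.3, -1.4, -4.6]
grip_width: 0.231
finger_force: 60.0
```

move_arm:
  commands: "0 -23 0 0 0 -0.04 1; 0 -46 0 0 0 -0.08 1; 0 -69 0 0 0 -0.12 1; 0 -92 0 0 0 -0.16 1; 0 -115 0 0 0 -0.2 1; 0 -138 0 0 0 -0.24 1; 0 -161 0 0 0 -0.28 1; 0 -184 0 0 0 -0.32 1"

```text
time: 26.4
tcp_pos: [0.546, 0.0021, 0.3284]
orientation: [0.012, 3.141, -0.004]
ft_force: [-0.2, 0.1, -4.3]
grip_width: 0.229
finger_force: 60.0
```

```bash
python3 - <<'E'
from h import *
for n in ['scene','side']:
    p=shot(n); print(n);marks(p,['lifter_grip','lifter_fork','stopper_head','stopper_foot'],1)
E
python3 down.py -0.007
```

```text
scene
lifter_grip 0.64 [ 0.7827 -0.1678  0.0053]
lifter_fork 0.85 [0.5435 0.0027 0.195 ]
stopper_head 0.67 [ 5.463e-01 -3.000e-04  2.031e-01]
stopper_foot 0.58 [0.5445 0.0039 0.1449]
side
lifter_grip 0.76 [0.5451 0.007  0.326 ]
lifter_fork 0.97 [0.5404 0.0052 0.1986]
stopper_head 0.7 [ 0.5416 -0.0023  0.2057]
stopper_foot 0.84 [0.5442 0.0036 0.1462]
rem [ 0.001  0.001 -0.005] [0.5464 0.005  0.3284] [ 0.66  0.63 -1.24  1.57  0.61  1.38  0.92] 26.9 [ 0.   0.8 -5.9]
```

move_arm:
  commands: "0 -4 0 0 0 -0.01 1; -1 -12 0 0 0 -0.03 1; -2 -24 0 0 0 -0.06 1; -3 -40 0 0 0 -0.09 1; -5 -60 0 0 0 -0.12 1; -7 -82 0 0 0 -0.15 1; -9 -105 0 0 0 -0.18 1; -11 -128 0 0 0 -0.21 1"

```text
time: 27.9
tcp_pos: [0.5352, -0.1263, 0.3282]
orientation: [0.341, 3.123, -0.003]
ft_force: [-0.5, 0.0, -5.4]
grip_width: 0.232
finger_force: 60.0
```

move_arm:
  commands: "-1 -23 0 0 0 -0.03 1; -3 -46 0 0 0 -0.07 1; -5 -69 0 0 0 -0.11 1; -7 -92 0 0 0 -0.15 1; -9 -115 0 0 0 -0.19 1; -10 -135 0 0 0 -0.23 1; -11 -152 0 0 0 -0.26 1; -12 -166 0 0 0 -0.28 1"

```text
time: 28.9
tcp_pos: [0.5235, -0.2909, 0.3282]
orientation: [0.771, 3.045, -0.002]
ft_force: [0.3, -0.2, -4.7]
grip_width: 0.233
finger_force: 60.0
```

move_arm:
  commands: "0 -11 0 0 0 -0.02 1; 0 -19 0 0 0 -0.03 1; 0 -25 0 0 0 -0.03 1; 0 -28 0 0 0 -0.03 1; 0 -28 0 0 0 -0.03 1; 0 -28 0 0 0 -0.03 1"

```text
time: 29.65
tcp_pos: [0.5236, -0.3174, 0.3284]
orientation: [0.813, 3.034, -0.002]
ft_force: [0.2, -0.3, -5.7]
grip_width: 0.23
finger_force: 60.0
```

```bash
python3 - <<'E'
from h import *
for n in ['scene','side']:
    p=shot(n,n+'6.png'); print(n);marks(p,['lifter_grip','lifter_fork','stopper_head','stopper_foot','tile'],1)
E
python3 down.py -0.53
```

```text
scene
lifter_grip 0.98 [ 0.5236 -0.3173  0.3274]
lifter_fork 0.68 [ 0.5225 -0.3162  0.1979]
stopper_head 0.78 [ 0.5232 -0.3173  0.2036]
stopper_foot 0.65 [ 0.5195 -0.3174  0.1445]
tile 0.69 [ 5.229e-01 -3.197e-01  1.000e-04]
side
lifter_grip 0.83 [ 0.5183 -0.3154  0.3238]
lifter_fork 0.82 [ 0.517  -0.3186  0.1997]
stopper_head 0.96 [ 0.5172 -0.3266  0.2057]
stopper_foot 0.93 [ 0.5209 -0.3208  0.1473]
tile 0.67 [ 0.5229 -0.3185  0.0026]
rem [ 0.002 -0.    -0.006] [ 0.5235 -0.318   0.3283] [ 1.08  0.69 -1.11  1.38  0.62  1.44  1.03] 30.25 [ 0.2 -0.  -5.2]
```

View pics/side6.png

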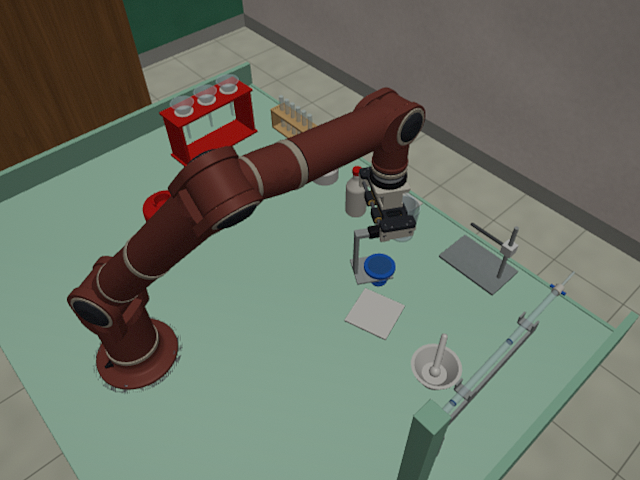

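move_arm:
  commands: "0 0 -6 0 0 0 1; 0 0 -18 0 0 0 1; 0 0 -36 0 0 0 1; 0 0 -56 0 0 0 1; 0 0 -76 0 0 0 1; 0 0 -96 0 0 0 1; 0 0 -112 0 0 0 1; 0 0 -123 0 0 0 1"

```text
time: 31.25
tcp_pos: [0.5233, -0.318, 0.204]
orientation: [-0.814, -3.034, 0.002]
ft_force: [0.4, 0.4, -5.6]
grip_width: 0.232
finger_force: 60.0
```

move_arm:
  commands: "0 0 -4 0 0 0 1; 0 0 -7 0 0 0 1; 0 0 -9 0 0 0 1; 0 0 -11 0 0 0 1; 0 0 -13 0 0 0 1; 0 0 -15 0 0 0 1; 0 0 -17 0 0 0 1; 0 0 -19 0 0 0 1"

```text
time: 32.25
tcp_pos: [0.5236, -0.318, 0.1864]
orientation: [0.814, 3.034, -0.002]
ft_force: [0.5, 0.5, -3.8]
grip_width: 0.235
finger_force: 60.0
```

```bash
python3 - <<'E'
from h import *
for n in ['scene','side']:
    p=shot(n,n+'7.png'); print(n);marks(p,['lifter_grip','lifter_fork','stopper_head','stopper_foot','tile'],1)
E
python3 down.py -0.53
```

```text
scene
lifter_grip 0.66 [ 0.5239 -0.3175  0.1822]
lifter_fork 0.95 [ 0.5237 -0.3193  0.0552]
stopper_head 0.57 [ 0.5213 -0.318   0.07  ]
stopper_foot 0.66 [ 0.52   -0.3144  0.0074]
tile 0.81 [ 0.5216 -0.3184  0.0016]
side
lifter_grip 0.79 [ 0.5216 -0.3148  0.186 ]
lifter_fork 0.84 [ 0.5219 -0.3145  0.0573]
stopper_head 0.7 [ 0.5167 -0.3242  0.0703]
stopper_foot 0.93 [ 0.5198 -0.322   0.008 ]
tile 0.8 [ 0.525 -0.317  0.001]
rem [ 0.002 -0.    -0.006] [ 0.5235 -0.318   0.1863] [ 1.06  0.82 -1.03  1.59  0.75  1.17  0.91] 32.85 [ 0.2 -0.4 -2.8]
```

move_arm:
  commands: "-3 0 0 0 0 0 1; -10 3 0 0 0 0 1; -20 9 0 0 0 0 1; -32 16 0 0 0 0 1; -46 25 0 0 0 0 1; -60 33 0 0 0 0 1; -74 41 0 0 0 0 1; -87 49 0 0 0 0 1"

```text
time: 33.85
tcp_pos: [0.4352, -0.2683, 0.1865]
orientation: [-0.813, -3.034, 0.003]
ft_force: [-0.2, 1.0, -3.0]
grip_width: 0.231
finger_force: 60.0
```

```bash
python3 - <<'E'
from h import *
for n in ['scene','side']:
    p=shot(n,n+'8.png'); print(n);marks(p,['lifter_grip','lifter_fork','stopper_head','stopper_foot','tile'],1)
E
python3 down.py -0.53
```

```text
scene
lifter_grip 0.64 [ 0.4353 -0.2668  0.1865]
lifter_fork 0.72 [ 0.435  -0.2682  0.0561]
stopper_head 0.6 [ 0.5192 -0.3205  0.0656]
stopper_foot 0.62 [ 0.5232 -0.3156  0.0082]
tile 0.78 [ 0.5208 -0.3175  0.    ]
side
lifter_grip 0.97 [ 0.4349 -0.269   0.1854]
lifter_fork 0.78 [ 0.4303 -0.2687  0.0559]
stopper_head 0.59 [ 0.517  -0.3242  0.0668]
stopper_foot 0.68 [ 0.4324 -0.27    0.0578]
tile 0.56 [ 0.5219 -0.3161  0.0026]
rem [ 0.001  0.    -0.006] [ 0.4367 -0.269   0.1862] [ 1.17  0.7  -1.09  1.87  0.72  1.04  0.83] 34.45 [-0.5  0.  -3. ]
```

View pics/side8.png

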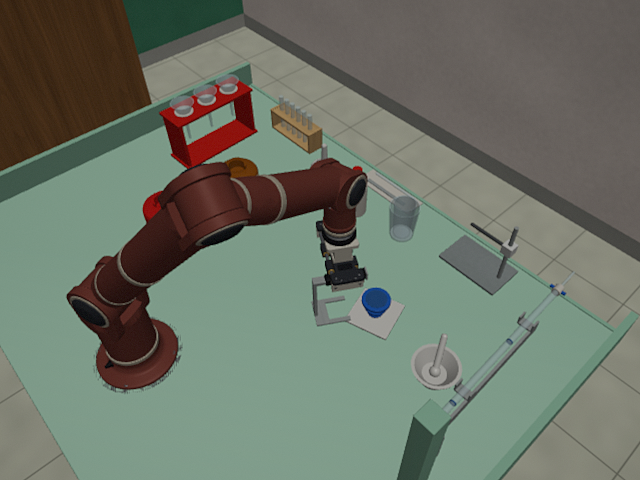

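move_arm:
  commands: "0 15 0 0 0 0 1; 5 45 0 0 0 0 1; 25 80 0 0 0 0 1; 50 115 0 0 0 0 1; 75 150 0 0 0 0 1; 95 170 -10 0 0 0 1; 100 178 -25 0 0 0 1; 100 178 -40 0 0 0 1"

```text
time: 35.45
tcp_pos: [0.5357, -0.0906, 0.1451]
orientation: [-0.812, -3.034, 0.004]
ft_force: [-0.6, 0.2, -3.1]
grip_width: 0.23
finger_force: 60.0
```

move_arm:
  commands: "0 0 -4 0 0 0 1; 0 0 -7 0 0 0 1; 0 0 -9 0 0 0 1; 0 0 -10 0 0 0 1; 0 0 -11 0 0 0 1; 0 0 -11 0 0 0 1"

```text
time: 36.2
tcp_pos: [0.5367, -0.0911, 0.1355]
orientation: [0.814, 3.034, -0.003]
ft_force: [0.2, 0.1, -2.3]
grip_width: 0.235
finger_force: 60.0
```

Near contact; ease down 1 mm more, release, and rise.

move_arm:
  commands: "0 0 -1 0 0 0 1; 0 0 -1 0 0 0 1; 0 0 -1 0 0 0 0.5; 0 0 -1 0 0 0 0.5; 0 0 -1 0 0 0 0.4; 0 0 -1 0 0 0 0.3; 0 0 -1 0 0 0 0.2; 0 0 -1 0 0 0 0.2"

```text
time: 37.2
tcp_pos: [0.5365, -0.0909, 0.1343]
orientation: [0.814, 3.034, -0.002]
ft_force: [0.6, 0.5, 1.0]
grip_width: 0.788
finger_force: 0.0
```

move_arm:
  commands: "0 0 5 0 0 0 0.2; 0 0 20 0 0 0 0.2; 0 0 45 0 0 0 0.2; 0 0 80 0 0 0 0.2; 0 0 120 0 0 0 0.2; 0 0 140 0 0 0 0.2; 0 0 140 0 0 0 0.2; 0 0 140 0 0 0 0.2"

```text
time: 38.2
tcp_pos: [0.5359, -0.0912, 0.2738]
orientation: [-0.814, -3.034, 0.004]
ft_force: [0.3, -0.3, -0.3]
grip_width: 0.797
finger_force: 0.0
```

```bash
python3 - <<'E'
from h import *
for n in ['scene','side']:
    p=shot(n,n+'9.png'); print(n);marks(p,ALL[:7],1)
E
python3 down.py -0.53
```

```text
scene
lifter_back 0.65 [ 0.4851 -0.0636  0.0439]
lifter_grip 0.58 [ 0.5378 -0.0916  0.1334]
lifter_fork 0.74 [ 0.5334 -0.0897  0.0066]
jar 0.98 [ 3.005e-01  3.367e-01 -1.000e-04]
stopper_head 0.97 [ 0.5219 -0.3201  0.0674]
stopper_foot 0.62 [ 0.5214 -0.3142  0.0086]
tile 0.92 [ 0.5235 -0.321  -0.0016]
side
lifter_back 0.91 [ 0.4849 -0.0609  0.05  ]
lifter_grip 0.79 [ 0.5351 -0.0887  0.1329]
lifter_fork 0.95 [ 0.5308 -0.0936  0.0045]
jar 0.72 [0.5484 0.3178 0.0038]
stopper_head 0.77 [ 0.5176 -0.3244  0.0702]
stopper_foot 0.64 [ 0.5213 -0.3206  0.0134]
tile 0.71 [ 0.5221 -0.3164  0.001 ]
rem [ 0.002 -0.    -0.006] [ 0.5365 -0.091   0.2743] [ 0.78  0.63 -1.11  1.66  0.59  1.23  0.59] 39.0 [-0.7  0.5  0.1]
```

View pics/side9.png

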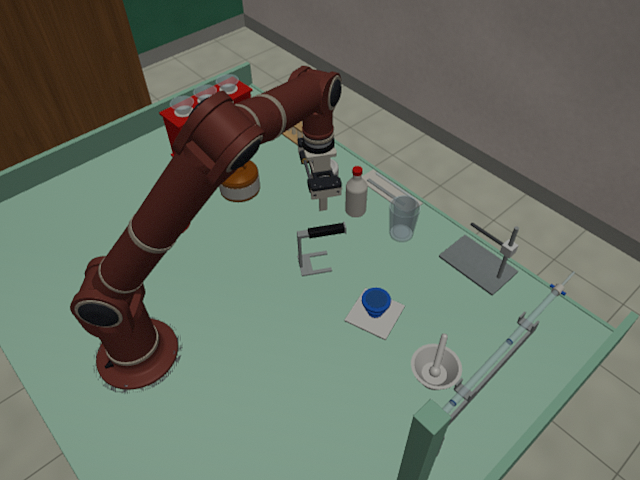

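The stopper stands on the tile, the lifter stands on the bare shelf and the jar hasn't moved, so I'm handing in.

```bash
python3 -c "
from h import *
print(arm.close_job())"
```

```text
the job is handed in; nothing more can be done
None
```

I handed the job in at about 39 s, and no verdict came back. The last pictures show the stopper upright near the tile's centre, the lifter standing on bare shelf, the jar within a few mm of its start, the bystanders undisturbed, and the gripper clear.

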